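# Hang the nesting sample pans on the draining board's hook

### The job

Put the three washed sample pans away on the draining board: hang them one after the other by their eyes on the steel hook, open faces to the front, the large one first, then the middle one, then the small one, so that each nests in the one before. Press each one home before hanging the next, the large pan's lug against the stop collar and then lug against lug, feeling for the seat with a steady push of about half a kilo and never a hard shove. Let go of them, and leave the other things on the bench alone.

Things in the scene. Friction and masses are not known exactly. Their poses are not given: they have to be found in the camera images.
- board: White upright draining board, 320 mm wide, 268 high, screwed down, rigid, with a 120 mm deep drip tray. Origin: on the bench under the middle of its front face, which looks along -x; y along the board, z up. A steel hook bar with a stop collar sticks out along -x at y = 0. Grey glassware pegs, two with beakers, at y = +/-128 mm reach 90 mm out; nothing else is near the hook.
- hook_tip (a point): End of the hook bar's axis, 91 mm from the board's face, 252 above the bench. The bar is 8 mm thick; it runs level along the board's -x at y = 0, axis 240 mm above the bench, for 70 mm, then bends up at 30 degrees. A stop collar 26 mm across is clamped on it, its front 14 to 26 mm from the face: set differently each time, not measured. It holds against 25 N.
- pan_large: The largest of three bare stainless pans: 108 mm wide (y), 82 high (z), standing on its long edge, 18 deep, walls 3, floor 2. Open face along -x, floor along +x. A lug 6 thick, 24 wide, flush with the rim's front, rises from the middle of its top edge. Origin: middle of bottom edge in the lug's mid-plane (lug and rim x -3 to +3, back of floor x +15 mm). 192 to 300 g.
- pan_medium: The middle one of three bare stainless pans: 92 mm wide (y), 66 high (z), standing on its long edge, 18 deep, walls 3, floor 2. Open face along -x, floor along +x. A lug 6 thick, 28 wide, flush with the rim's front, rises from the middle of its top edge. Origin: middle of bottom edge in the lug's mid-plane (lug and rim x -3 to +3, back of floor x +15 mm). 152 to 237 g.
- pan_small: The smallest of three bare stainless pans: 76 mm wide (y), 50 high (z), standing on its long edge, 18 deep, walls 3, floor 2. Open face along -x, floor along +x. A lug 6 thick, 32 wide, flush with the rim's front, rises from the middle of its top edge. Origin: middle of bottom edge in the lug's mid-plane (lug and rim x -3 to +3, back of floor x +15 mm). 120 to 187 g.
- pan_large_eye (a point): Centre of the eye (hole along x, 14 mm wide, 20 mm high) in this pan's lug, 104 mm above the pan's origin, 22 mm above its top edge; the lug ends 18 mm above this point. Axes as the pan's.
- pan_medium_eye (a point): Centre of the eye (hole along x, 14 mm wide, 20 mm high) in this pan's lug, 96 mm above the pan's origin, 30 mm above its top edge; the lug ends 18 mm above this point. Axes as the pan's.
- pan_small_eye (a point): Centre of the eye (hole along x, 14 mm wide, 20 mm high) in this pan's lug, 88 mm above the pan's origin, 38 mm above its top edge; the lug ends 18 mm above this point. Axes as the pan's.
- rack: Grey plastic-coated wire draining rack fixed on the bench, 165 mm (x) by 130 mm (y), floor 6 mm high, wire hairpins 33 mm high in front of and behind each of its three slots. The pans stand in the slots at x = -52, 0 and +52 mm, one in each in any order, open faces along the rack's -x. Origin: middle of its underside.
- beaker: Glass beaker, 70 mm across, 90 mm high; a bystander, to be left alone. Origin: on the axis of its underside.
- flask: Conical glass flask, 84 mm across the foot, 124 mm high; a bystander, to be left alone. Origin: on the axis of its underside.
- jar: Amber jar with white lid, 56 mm across, 80 mm high; a bystander, to be left alone. Origin: on the axis of its underside.
- tin: Aluminium moisture tin, 63 mm across, 33 mm high; a bystander, to be left alone. Origin: on the axis of its underside.
- spatula: Spatula 200 mm long, lying on the bench; a bystander, to be left alone. Origin: its middle, underside.
- wash_bottle: White wash bottle, 64 mm across, 170 mm high; a bystander, to be left alone. Origin: on the axis of its underside.
- cutting_ring: Steel soil-cutting ring, 66 mm across, 20 mm high, lying on the bench; a bystander, to be left alone. Origin: on the axis of its underside.
Not all that is in view belongs to the job. Leave any brown or green look-alike of the pan_medium alone.

How it is judged:
By the outcome, as a careful person would: the job done as asked, in the order asked, and still so for the second after the job is handed in, with the robot touching nothing.
It also fails if it takes over 72 s, if anything falls off the work surface, if the arm or the gripper's body presses on something with over 40 N, if the wrist force passes 120 N, or if a joint passes its speed limit or range.

### The arm

A 6-joint arm with a two-finger parallel gripper is mounted at the origin on the work surface. World frame = base frame: x ahead of the robot, y to its left, z up, the work surface at z = 0. Lengths are in m, angles in rad, forces in N, time in s.
With the tool pointing down it reaches from about 0.35 to 0.775 m from the base axis. Payload 7.3 kg.
Tool frame: the origin (TCP) lies at the very end of the fingers, on their centre line; the grasp point (between the pads) lies 19 mm behind it; z points along the fingers, y is the line along which they close (so a half turn about z gives the same grasp; the last joint's range is limited). The gripper opens to 92 mm and grips with 3 to 60 N. Pads are 19 mm wide; open, the fingers measure 130 mm over their backs; the gripper's body (75 mm by 190 mm) begins 47 mm behind the grasp point.
Start: joints at [1.125, 0.342, 1.524, -0, 1.275, -0.146], TCP at [0.155, 0.502, 0.227] pointing down, gripper open.
Joint ranges: [-2.53, 2.53], [-0.77, 2.02], [0.04, 2.7], [-1, 4.14], [0.28, 2.66], [-3.11, 3.11]. Speed limits (rad/s): [2.57, 2.57, 3.14, 3.14, 3.14, 3.14].

### API

Orientations are given as [roll, pitch, yaw] about the fixed x, y, z axes, in that order (R = Rz(yaw) Ry(pitch) Rx(roll)).
In Python, from cell import observe, read_camera, get_calibration, hand_in, search_frame gives the robot as it stands.
- The arm moves only by the tool step_arm, never from a script. Its argument "commands" is a list of rows, each an object with "translation": the shift along the tool's x, y, z in mm, a list of three; "roll": the turn about the tool's z in rad. In form: [{"translation": [x, y, z], "roll": roll}, ...]. A call has 1 to 20 rows; each row shifts and turns the commanded pose from where the row before left it, along the tool's axes as they then stand; what a row does not reach is not made up. A row lasts 1/12 s, in which the tool goes at most 41.7 mm and 7.16 degrees, less where a joint would pass 70% of its speed; a pose out of reach is approached as far as the arm can. A call is refused whole if a number of a shift passes 41.7 or a number of a turn 0.125, either way. A call with a gripper value outside its range is refused whole. "fingers" is the opening, from 0 (shut) to 1 (fully open), set as the call begins (left out, the last holds). The fingers move at their own pace and stop on an object; "grip_force" is the grip in N (left out, the last holds). Time passes only in rows, so rows that do not move let the fingers close. It gives the time, the measured TCP pose, the force, the opening and the grip force at its end, in the units of the state.
- observe(): the state, without advancing time (a new reading comes with each control period).
- read_camera(name): name is "side" or "top" or "wrist"; returns the picture (420x560x3 uint8, red, green, blue); there is no depth.
- get_calibration(name): a dict with "camera_matrix" (3x3 intrinsics, pixels), "dist_coeffs" ([k1, k2, p1, p2, k3] as OpenCV has them; the pictures are not rectified), "world_from_camera" (4x4, takes a point from camera to world coordinates). Camera axes: x right, y up, looking along -z (the intrinsics and any distortion apply to the point x, -y, -z); pixel columns grow to the right and rows downward; lengths in m; the calibration is good to about 2 mm. A picture is of the moment at which its call begins: read the wrist's pose just before it. get_calibration takes no time and is no camera call; for the wrist camera it gives the pose at the moment of the call.
- hand_in(): hands the job in; it is judged then, once.
Trained networks look in the newest picture that a camera, given by its name, has taken for a name from the list of things; names that differ only in an ending like _2 or _b are one class to them, and where a whole thing is asked for, a point or a joint stands for the part that bears it (a point fixed in the world has none). Each returns a list of dicts, best first, with "confidence" (0 to 1); they miss things now and then, are a little off and sometimes report something else, mostly with a low value. They report only what shows in the picture. A call takes as long as a camera call. They do not tell look-alikes from the thing itself.
- search_frame(camera, name): "at" ([x, y, z] in m, in world coordinates, good to about 4 mm: the middle of the surface that is visible of it).
The state is a dict: "time": time; "qpos": joint angles; "qvel": joint speeds; "joint_efforts": joint torques, N m; "tool_pos": TCP position; "tool_rot": TCP orientation; "contact_force": force on the tool from outside, world axes, zero at the start; "torque": the same for the moment, N m; "opening": finger opening in m; "grip_force": force on a finger pad.
Only numpy, scipy, OpenCV 4.12 (cv2) and the standard library are available. Lean on these libraries where they do the work, as an engineer would, in place of code of your own. Each camera call takes 0.05 s, during which the arm holds its last target. There are 200 camera calls.

## Working session

There is one attempt and no reset: what is moved stays moved. The work goes in short steps, Python scripts to look and compute and a tool call to move; the robot and the scene stay as the last step left them, time stands still between calls to the robot, and variables do not carry over. Pictures are saved under pics/ and viewed, at most 13 in all, crops included, and the job is handed in when it is done.

Besides the shell and the picture viewer there is one more tool, called after "Emit:" as name(argument=value, ...), one argument or row to a line, values as JSON. step_arm: Moves the arm, as the interface text tells. Its arguments: {"type":"object","properties":{"commands":{"type":"array"},"fingers":{"type":"number"},"grip_force":{"type":"number"}},"required":["commands"]}

```bash
mkdir -p pics
cat > h.py <<'E'
import numpy as np,cv2
from cell import *
from scipy.spatial.transform import Rotation as R
def shot(cam,f=None):
    im=read_camera(cam); 
    if f: cv2.imwrite('pics/'+f,im[:,:,::-1].copy())
    return im
def ray(cam,px,cal=None):
    c=cal or get_calibration(cam);K=np.array(c['camera_matrix']);d=np.array(c['dist_coeffs']);T=np.array(c['world_from_camera'])
    u=cv2.undistortPoints(np.array([[px]],float),K,d)[0,0]
    v=T[:3,:3]@np.array([u[0],-u[1],-1]);return T[:3,3],v
def at(cam,px,axis,val,cal=None):
    o,v=ray(cam,px,cal);return o+v*(val-o[axis])/v[axis]
def proj(cam,P,cal=None):
    c=cal or get_calibration(cam);K=np.array(c['camera_matrix']);d=np.array(c['dist_coeffs']);T=np.array(c['world_from_camera'])
    q=(np.atleast_2d(P)-T[:3,3])@T[:3,:3]*[1,-1,-1]
    return cv2.projectPoints(q,np.zeros(3),np.zeros(3),K,d)[0][:,0]
def tri(c1,p1,c2,p2):
    o1,v1=ray(c1,p1);o2,v2=ray(c2,p2)
    A=np.c_[v1,-v2];s=np.linalg.lstsq(A,o2-o1,rcond=None)[0]
    return (o1+s[0]*v1+o2+s[1]*v2)/2,np.linalg.norm(o1+s[0]*v1-o2-s[1]*v2)
E
python3 - <<'E'
from h import *
s=observe();print({k:np.round(v,3) for k,v in s.items()})
for c in('side','top'):
    shot(c,c+'0.png');T=np.array(get_calibration(c)['world_from_camera']);print(c,T.round(3).tolist())
    for n in('board','hook_tip','pan_large','pan_medium','pan_small','pan_large_eye','pan_medium_eye','pan_small_eye','rack'):
        print(c,n,[(np.round(x['at'],3).tolist(),round(x['confidence'],2)) for x in search_frame(c,n)][:3])
E
```

```text
{'time': np.float64(0.0), 'qpos': array([ 1.125,  0.343,  1.525,  0.   ,  1.275, -0.146]), 'qvel': array([0.   , 0.001, 0.   , 0.001, 0.   , 0.001]), 'joint_efforts': array([ -0.   , -43.124, -24.422,   0.072,   0.056,  -0.   ]), 'tool_pos': array([0.155, 0.501, 0.226]), 'tool_rot': array([-3.14 , -0.   ,  2.842]), 'contact_force': array([ 0.156,  0.754, -0.029]), 'torque': array([0.019, 0.018, 0.053]), 'grip_force': np.float64(0.0), 'opening': np.float64(0.092)}
side [[0.756, 0.463, -0.462, 0.086], [-0.654, 0.536, -0.534, -0.631], [0.0, 0.706, 0.708, 0.879], [0.0, 0.0, 0.0, 1.0]]
side board [([0.561, -0.29, 0.055], 0.67), ([0.5, 0.264, 0.108], 0.63)]
side hook_tip [([0.503, 0.262, 0.109], 0.78), ([0.545, -0.182, 0.048], 0.6), ([0.398, -0.176, 0.012], 0.52)]
side pan_large [([0.545, -0.184, 0.05], 0.88)]
side pan_medium [([0.384, -0.289, 0.054], 0.85), ([0.552, -0.239, 0.062], 0.77), ([0.415, -0.447, 0.067], 0.77)]
side pan_small [([0.558, -0.296, 0.057], 0.94)]
side pan_large_eye [([0.542, -0.187, 0.052], 0.91)]
side pan_medium_eye [([0.389, -0.289, 0.056], 0.82), ([0.55, -0.244, 0.
[... 202 characters left out ...]
91], [-0.016, 0.121, 0.992, 1.251], [0.0, 0.0, 0.0, 1.0]]
top board [([0.522, 0.252, 0.066], 0.85), ([0.541, -0.187, 0.09], 0.73)]
top hook_tip [([0.516, 0.254, 0.064], 0.61)]
top pan_large [([0.544, -0.186, 0.085], 0.53)]
top pan_medium [([0.427, -0.433, 0.062], 0.87), ([0.385, -0.277, 0.063], 0.84), ([0.52, 0.256, 0.063], 0.61)]
top pan_small [([0.568, -0.283, 0.053], 0.7)]
top pan_large_eye [([0.546, -0.184, 0.092], 0.8)]
top pan_medium_eye [([0.427, -0.44, 0.066], 0.73), ([0.562, -0.234, 0.076], 0.71), ([0.387, -0.281, 0.062], 0.71)]
top pan_small_eye [([0.547, -0.248, 0.006], 0.71), ([0.571, -0.287, 0.059], 0.57)]
top rack [([0.549, -0.247, 0.009], 0.92), ([0.694, -0.051, 0.079], 0.35)]
```

View pics/side0.png

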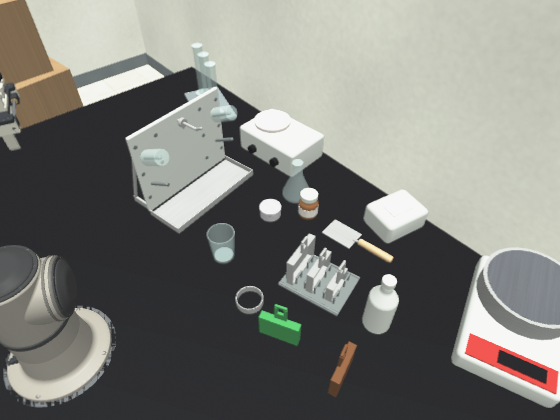

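View pics/top0.png

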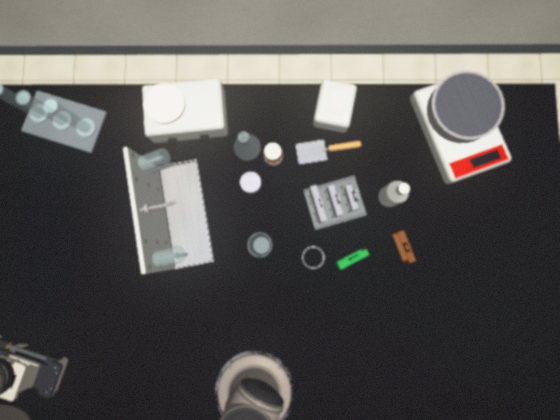

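Run:
```python
from h import *
a=cv2.imread('pics/side0.png');b=cv2.imread('pics/top0.png')
r=lambda im,x,y,w,h:cv2.resize(im[y:y+h,x:x+w],(400,300),interpolation=cv2.INTER_CUBIC)
cv2.imwrite('pics/c1.png',np.vstack([np.hstack([r(a,270,228,100,75),r(a,130,95,120,90)]),np.hstack([r(b,295,170,80,60),r(b,115,160,100,75)])]))
for n in('wash_bottle','flask','jar','beaker'):
    for c in('side','top'):
        print(n,c,[(np.round(x['at'],3).tolist(),round(x['confidence'],2)) for x in search_frame(c,n)][:2])
```

```text
wash_bottle side [([0.562, -0.413, 0.099], 0.78), ([0.396, -0.175, 0.013], 0.21)]
wash_bottle top [([0.572, -0.39, 0.115], 0.76), ([0.546, -0.181, 0.089], 0.29)]
flask side [([0.723, 0.02, 0.056], 0.67)]
flask top [([0.723, 0.027, 0.046], 0.61), ([0.544, -0.186, 0.085], 0.25)]
jar side [([0.696, -0.061, 0.053], 0.59)]
jar top [([0.696, -0.047, 0.075], 0.72)]
beaker side [([0.43, -0.022, 0.063], 0.6)]
beaker top [([0.426, -0.01, 0.019], 0.78), ([0.558, -0.23, 0.072], 0.35)]
```

View pics/c1.png

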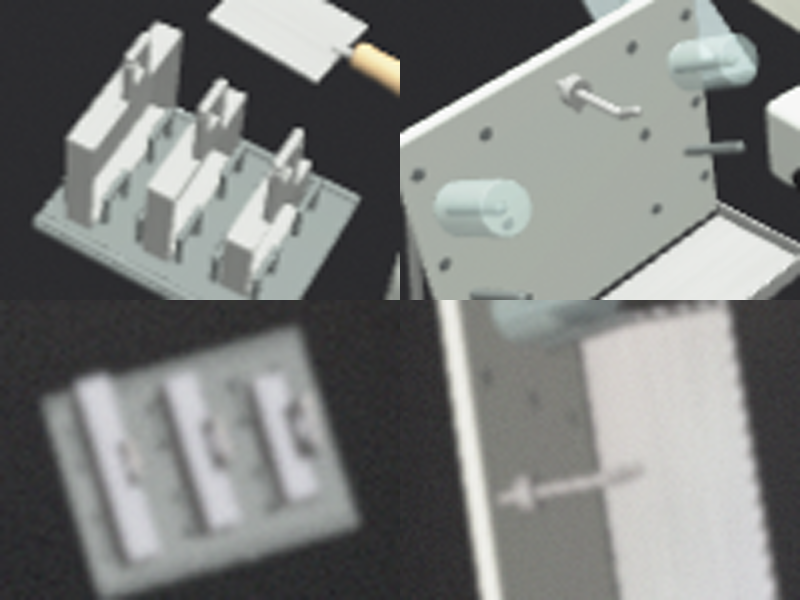

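Run:
```python
from h import *
s=observe();c=get_calibration('wrist');T=np.array(c['world_from_camera']);print(np.round(c['camera_matrix'],1).tolist())
M=np.eye(4);M[:3,:3]=R.from_euler('xyz',s['tool_rot']).as_matrix();M[:3,3]=s['tool_pos']
print((np.linalg.inv(M)@T).round(3).tolist())
S1=lambda u,v:(270+u/4,228+v/4);S2=lambda u,v:(130+(u-400)*.3,95+v*.3)
T3=lambda u,v:(295+u/5,170+(v-300)/5);T4=lambda u,v:(115+(u-400)/4,160+(v-300)/4)
for n,p,q in(('tip',S2(636,113),T4(640,470)),('collar',S2(572,90),T4(515,497)),):
    print(n,[np.round(x,4) for x in tri('side',p,'top',q)])
# tops at known heights: board top z .268 edges, pans top edges
a=at('top',T4(443,302),2,.268);b=at('top',T4(488,598),2,.268);print('board top',a,b,np.degrees(np.arctan2(*(a-b)[1::-1]))+90)
for n,z,p,q in(('L',.088,(90,380),(142,555)),('M',.072,(178,377),(222,525)),('S',.056,(265,378),(300,495))):
    a=at('top',T3(*p),2,z);b=at('top',T3(*q),2,z);print(n,(a+b)/2,np.linalg.norm(a-b),np.degrees(np.arctan2(*(a-b)[1::-1]))+90)
```

```text
[[347.1, 0.0, 276.7], [0.0, 347.1, 214.5], [0.0, 0.0, 1.0]]
[[-0.001, 0.964, 0.266, 0.072], [1.0, 0.001, 0.001, 0.0], [0.0, 0.266, -0.964, -0.158], [0.0, 0.0, 0.0, 1.0]]
tip [array([0.5308, 0.1858, 0.251 ]), np.float64(0.0029)]
collar [array([0.5172, 0.2672, 0.2369]), np.float64(0.0022)]
board top [0.63503938 0.30737275 0.268     ] [0.45125382 0.2704576  0.268     ] 101.35729945699525
L [ 0.54972775 -0.1853937   0.088     ] 0.10580809510085393 106.05879963138878
M [ 0.56138162 -0.23592226  0.072     ] 0.09070931621634785 105.77386912874574
S [ 0.5721117  -0.28690717  0.056     ] 0.07269656932153926 105.58459746534798
```

Emit:
step_arm(
  commands=[
    {"translation":[0,0,-30],"roll":0},
    {"translation":[0,0,-30],"roll":0},
    {"translation":[-31,-11.4,-27],"roll":0},
    {"translation":[-31,-11.4,-27],"roll":0},
    {"translation":[-31,-11.4,0],"roll":0},
    {"translation":[-31,-11.4,0],"roll":0},
    {"translation":[-31,-11.4,0],"roll":0},
    {"translation":[-31,-11.4,0],"roll":0},
    {"translation":[-31,-11.4,0],"roll":0},
    {"translation":[-31,-11.4,0],"roll":0},
    {"translation":[-31,-11.4,0],"roll":0},
    {"translation":[-31,-11.4,0],"roll":0},
    {"translation":[-31,-11.4,0],"roll":0},
    {"translation":[-31,-11.4,0],"roll":0},
    {"translation":[-31,-11.4,0],"roll":0},
    {"translation":[-31,-11.4,0],"roll":0},
  ],
)

```text
time: 2.73
tool_pos: [0.5225, 0.2207, 0.3395]
tool_rot: [3.141, 0.0, 2.842]
contact_force: [-0.2, 0.7, -0.3]
opening: 0.0916
grip_force: 0.0
```

Emit:
step_arm(
  commands=[
    {"translation":[0,0,0],"roll":0.12},
    {"translation":[0,0,0],"roll":0.12},
    {"translation":[0,0,0],"roll":0.12},
    {"translation":[0,0,0],"roll":0.12},
    {"translation":[0,0,0],"roll":0.12},
    {"translation":[0,0,0],"roll":0.12},
    {"translation":[0,0,0],"roll":0.12},
    {"translation":[0,0,0],"roll":0.12},
    {"translation":[0,0,0],"roll":0.12},
    {"translation":[0,0,0],"roll":0},
    {"translation":[0,0,0],"roll":0},
  ],
)

```text
time: 3.65
tool_pos: [0.5213, 0.2219, 0.3394]
tool_rot: [-3.141, -0.0, 1.765]
contact_force: [0.1, -0.8, -0.6]
opening: 0.092
grip_force: 0.0
```

Run:
```python
from h import *
import json
s=observe();print(s['time'],s['tool_pos'].round(4) if hasattr(s['tool_pos'],'round') else s['tool_pos'],s['tool_rot'],s['qpos'])
c=get_calibration('wrist');im=shot('wrist','w1.png')
json.dump({k:np.array(v).tolist() for k,v in c.items()},open('w1.json','w'))
for n in('hook_tip','board'): print(n,search_frame('wrist',n)[:2])
```

```text
3.65 [0.5213 0.2219 0.3394] [-3.14148621e+00 -6.60289700e-05  1.76544255e+00] [2.67108924e-01 3.65407009e-01 1.18355863e+00 7.35800590e-05
 1.59272840e+00 7.24643113e-02]
hook_tip [{'at': [0.5237, 0.2428, 0.2148], 'confidence': 0.94}]
board [{'at': [0.5233, 0.2484, 0.2134], 'confidence': 0.79}]
```

View pics/w1.png

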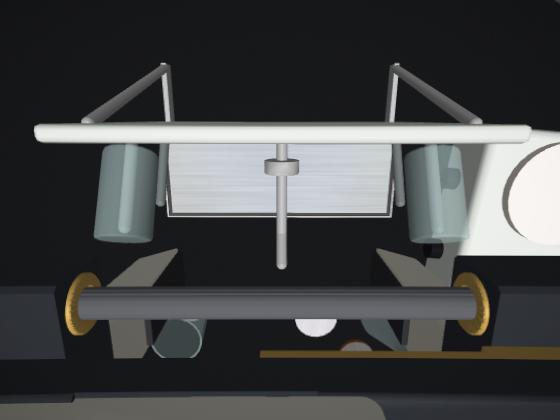

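Run:
```python
from h import *
import json
c=json.load(open('w1.json'))
f=lambda u,v,z:at('wrist',(u,v),2,z,c)
tip=f(281.5,267,.252);col=f(282,170,.24);
for e in [(41,133),(526,133)]: print('boardtop',f(*e,.268))
a,b=f(41,133,.268),f(526,133,.268);print('yaw',np.arctan2(*(b-a)[1::-1])+np.pi/2,np.linalg.norm(b-a))
for v in(160,166,170,174): print(v,f(282,v,.253)-tip,f(282,v,.24)-tip)
print('tip',tip); p=f(282,200,.244);print('mid',p)
for w in(1.76,1.765,1.78):
    x=np.array([np.cos(w),np.sin(w)]);print(w,(p-tip)[:2]@[-x[1],x[0]],(a-tip)[:2]@x,(b-tip)[:2]@x,((a+b)/2-tip)[:2]@[-x[1],x[0]])
im=cv2.imread('pics/w1.png');print(im[195:275:5,281].sum(1), im[200,270:295].sum(1),im[250,270:295].sum(1))
print(im[150:182,290].sum(1),im[150:182,275].sum(1))
```

```text
boardtop [0.36193768 0.25403909 0.268     ]
boardtop [0.66484534 0.31344035 0.268     ]
yaw 1.7644424955066966 0.3086771193463185
160 [-0.0156662   0.08000186  0.001     ] [-0.01519082  0.0785818  -0.012     ]
166 [-0.01484188  0.07589318  0.001     ] [-0.01432267  0.07425464 -0.012     ]
170 [-0.01428799  0.07313223  0.001     ] [-0.01373932  0.07134688 -0.012     ]
174 [-0.01373059  0.07035369  0.001     ] [-0.01315228  0.06842059 -0.012     ]
tip [0.5321057  0.18560252 0.252     ]
mid [0.5226222  0.23543951 0.244     ]
1.76 -5.892120111286765e-05 0.09921993848212732 0.10059123068724926 -7.711246309082334e-05
1.765 -0.0003125756090365424 0.09998999464282421 0.09981790577072325 -0.0005766373407467308
1.78 -0.0010734665823112829 0.10228508796445691 0.09748303601024799 -0.002075075528024061
[606 610 611 611 610 609 606 606 522 524 523 523 526 526 601  89] [621 622 622 623 620 621 459 429 490 531 572 610 593 555 533 490 441 592
 627 626 626 628 629 628 628] [ 72  77  74  77  75  77 229 377 453 488 511 523 516 497 479 440 264 112
  75  76  79  77  77  78  73]
[613 618 629 621 606 610 606 607 505 240 243 251 530 545 543 539 539 539
 544 540 532 527 524 517 504 521 638 618 618 621 628 615] [610 620 626 620 611 609 607 607 425 244 244 242 482 525 529 535 545 554
 556 556 559 562 554 546 558 570 633 611 613 618 626 612]
```

Emit:
step_arm(
  commands=[
    {"translation":[-32.5,-3.6,0],"roll":0},
    {"translation":[-32.5,-3.6,0],"roll":0},
    {"translation":[-32.5,-3.6,0],"roll":0},
    {"translation":[-32.5,-3.6,0],"roll":0},
    {"translation":[-32.5,-3.6,0],"roll":0},
    {"translation":[-32.5,-3.6,0],"roll":0},
    {"translation":[-32.5,-3.6,0],"roll":0},
    {"translation":[-32.5,-3.6,0],"roll":0},
    {"translation":[-32.5,-3.6,15],"roll":0},
    {"translation":[-32.5,-3.6,15],"roll":0},
    {"translation":[-32.5,-3.6,15],"roll":0},
    {"translation":[-32.5,-3.6,15],"roll":0},
    {"translation":[-32.5,-3.6,15],"roll":0},
    {"translation":[-32.5,-3.6,15],"roll":-0.083},
    {"translation":[0,0,0],"roll":0},
    {"translation":[0,0,0],"roll":0},
  ],
)

```text
time: 5.13
tool_pos: [0.5575, -0.2358, 0.2478]
tool_rot: [-3.14, -0.002, 1.843]
contact_force: [-0.8, 0.5, -0.2]
opening: 0.0919
grip_force: 0.0
```

Run:
```python
from h import *
import json
s=observe();print(s['time'],s['tool_pos'],s['tool_rot'])
c=get_calibration('wrist');im=shot('wrist','w2.png')
json.dump({k:np.array(v).tolist() for k,v in c.items()},open('w2.json','w'))
for n in('pan_large_eye','pan_medium_eye','pan_small_eye'): print(n,search_frame('wrist',n)[:2])
```

```text
5.1333 [ 0.55750946 -0.23580663  0.24782931] [-3.13965250e+00 -2.27135970e-03  1.84301553e+00]
pan_large_eye [{'at': [0.5458, -0.1838, 0.0903], 'confidence': 0.61}]
pan_medium_eye [{'at': [0.5611, -0.2357, 0.0733], 'confidence': 0.86}, {'at': [0.3916, -0.2848, 0.043], 'confidence': 0.64}]
pan_small_eye [{'at': [0.5735, -0.2856, 0.0569], 'confidence': 0.75}]
```

View pics/w2.png

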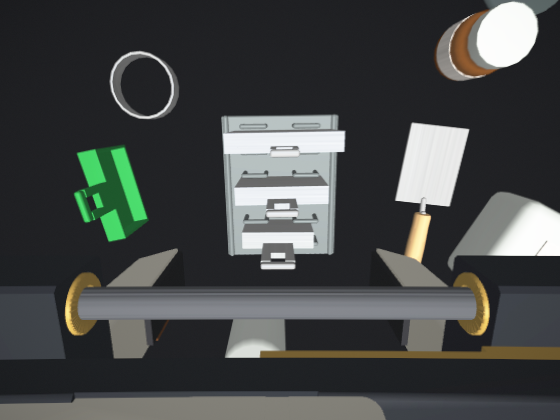

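Run:
```python
from h import *
im=cv2.imread('pics/w2.png')
cv2.imwrite('pics/c2.png',cv2.resize(im[120:275,215:355],(542,600),interpolation=cv2.INTER_CUBIC))
```

```text
(no output)
```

View pics/c2.png

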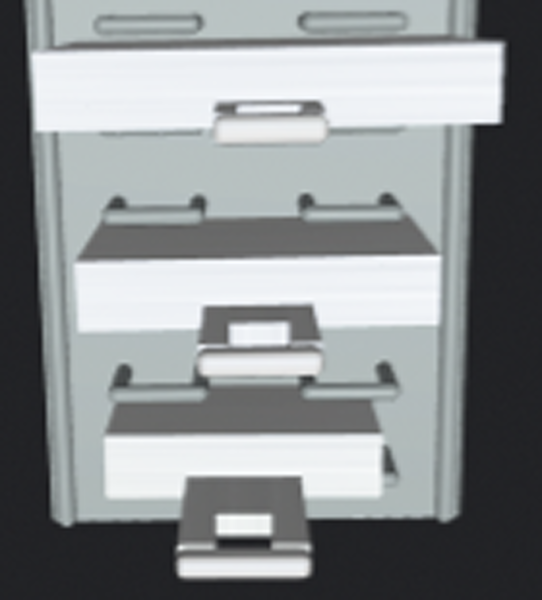

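```bash
cat >> h.py <<'E'
def go(tgt,yaw=None,s=None):
    s=s or observe();M=R.from_euler('xyz',s['tool_rot']).as_matrix();d=M.T@(np.array(tgt)-s['tool_pos'])*1000
    r=0 if yaw is None else -(yaw-s['tool_rot'][2]);print('t',s['time'],'move',d.round(1),'roll after',round(r,4))
E
python3 - <<'E'
from h import *
import json
c=json.load(open('w2.json'))
f=lambda u,v,z:at('wrist',(215+u/3.871,120+v/3.871),2,z,c)
for n,zt,l,r,e1,e2,e3,e4,ze in(('L',.128,(215,130),(328,130),(35,130),(502,122),(33,47),(503,42),.088),('M',.12,(197,362),(324,360),(78,331),(440,323),(77,262),(440,255),.072),('S',.112,(177,566),(312,566),(105,499),(382,497),(105,434),(380,433),.056)):
    a,b=f(*l,zt),f(*r,zt);p,q,p2,q2=f(*e1,ze),f(*e2,ze),f(*e3,ze),f(*e4,ze)
    yw=lambda p,q:np.arctan2(*(q-p)[1::-1])+np.pi/2
    ce=(p+q+p2+q2)/4
    y=(yw(p,q)+yw(p2,q2))/2;x=np.array([np.cos(y),np.sin(y)])
    print(n,((a+b)/2).round(4),'w',np.linalg.norm(b-a).round(4),'wide',np.linalg.norm(p-q).round(4),'yaw',yw(p,q).round(3),yw(p2,q2).round(3),'lug from edges',(ce[:2]-.006*x).round(4))
E
```

```text
L [ 0.5515 -0.1904  0.128 ] w 0.0231 wide 0.1091 yaw 1.859 1.852 lug from edges [ 0.5515 -0.19  ]
M [ 0.5634 -0.2402  0.12  ] w 0.028 wide 0.0925 yaw 1.866 1.862 lug from edges [ 0.5639 -0.2411]
S [ 0.5741 -0.2915  0.112 ] w 0.0319 wide 0.0769 yaw 1.851 1.847 lug from edges [ 0.5741 -0.2925]
```

Emit:
step_arm(
  commands=[
    {"translation":[22,3,20],"roll":-0.013},
    {"translation":[23,3.5,30],"roll":0},
    {"translation":[0,0,30],"roll":0},
    {"translation":[0,0,30],"roll":0},
    {"translation":[0,0,25],"roll":0},
    {"translation":[0,0,12],"roll":0},
    {"translation":[0,0,0],"roll":0},
  ],
)

```text
time: 5.92
tool_pos: [0.5507, -0.1874, 0.1002]
tool_rot: [-3.138, -0.003, 1.86]
contact_force: [-0.9, -0.0, -0.1]
opening: 0.0921
grip_force: 0.0
```

```bash
python3 -c "
from h import *
go([.5515,-.1903,.0915],1.856)"
```

```text
t 5.9167 move [-3.1 -0.1  8.7] roll after 0.0037
```

Emit:
step_arm(
  commands=[
    {"translation":[-3,0,8.5],"roll":0.003},
    {"translation":[0,0,0],"roll":0},
  ],
)

```text
time: 6.08
tool_pos: [0.5534, -0.1922, 0.0943]
tool_rot: [3.141, 0.001, 1.855]
contact_force: [-0.8, -0.5, 0.1]
opening: 0.0921
grip_force: 0.0
```

Emit:
step_arm(
  commands=[
    {"translation":[0,0,0],"roll":0},
    {"translation":[0,0,0],"roll":0},
    {"translation":[0,0,0],"roll":0},
    {"translation":[0,0,0],"roll":0},
    {"translation":[0,0,0],"roll":0},
    {"translation":[0,0,0],"roll":0},
    {"translation":[0,0,0],"roll":0},
    {"translation":[0,0,0],"roll":0},
  ],
  fingers=0,
  grip_force=30,
)

```text
time: 6.75
tool_pos: [0.5528, -0.1922, 0.094]
tool_rot: [3.142, -0.0, 1.855]
contact_force: [0.0, 1.2, 0.1]
opening: 0.043
grip_force: 0.0
```

Emit:
step_arm(
  commands=[
    {"translation":[1.5,-0.5,2],"roll":0},
    {"translation":[0,0,0],"roll":0},
    {"translation":[0,0,0],"roll":0},
    {"translation":[0,0,0],"roll":0},
    {"translation":[0,0,0],"roll":0},
    {"translation":[0,0,0],"roll":0},
  ],
)

```text
time: 7.25
tool_pos: [0.5518, -0.1909, 0.0917]
tool_rot: [-3.141, -0.0, 1.855]
contact_force: [0.8, 0.3, -2.0]
opening: 0.0233
grip_force: 30.0
```

Emit:
step_arm(
  commands=[
    {"translation":[0,0,-10],"roll":0},
    {"translation":[0,0,-20],"roll":0},
    {"translation":[0,0,0],"roll":0},
    {"translation":[0,0,0],"roll":0},
  ],
)

```text
time: 7.58
tool_pos: [0.5528, -0.1913, 0.1232]
tool_rot: [3.139, 0.002, 1.855]
contact_force: [-0.0, -0.3, -2.4]
opening: 0.0237
grip_force: 30.0
```

Emit:
step_arm(
  commands=[
    {"translation":[0,0,-27],"roll":0},
    {"translation":[0,0,-28],"roll":0},
    {"translation":[0,0,-28],"roll":0},
    {"translation":[14,3.5,-28],"roll":0},
    {"translation":[28,7,0],"roll":0},
    {"translation":[28,7,0],"roll":0},
    {"translation":[28,7,0],"roll":0},
    {"translation":[28,7,0],"roll":0},
    {"translation":[28,7,0],"roll":0},
    {"translation":[28,7,0],"roll":0},
    {"translation":[28,7,0],"roll":0},
    {"translation":[28,7,0],"roll":0},
    {"translation":[28,7,0],"roll":0},
    {"translation":[28,7,0],"roll":0},
    {"translation":[28,7,0],"roll":0},
    {"translation":[10,2.8,0],"roll":0.09},
    {"translation":[0,0,0],"roll":0},
    {"translation":[0,0,0],"roll":0},
    {"translation":[0,0,0],"roll":0},
  ],
)

```text
time: 9.17
tool_pos: [0.5387, 0.1504, 0.2324]
tool_rot: [-3.141, 0.0, 1.766]
contact_force: [0.4, 0.0, -2.1]
opening: 0.0239
grip_force: 30.0
```

Run:
```python
from h import *
import json
s=observe();print(s['tool_pos'],s['tool_rot'])
c=get_calibration('wrist');im=shot('wrist','w3.png');cv2.imwrite('pics/c3.png',cv2.resize(im[150:330,180:380,::-1],(660,594),interpolation=cv2.INTER_CUBIC))
json.dump({k:np.array(v).tolist() for k,v in c.items()},open('w3.json','w'))
print('tip proj',proj('wrist',[[.5321,.1856,.252]],c))
go([.5389,.1513,.234],1.765,s)
```

```text
[0.53871763 0.15038329 0.23237688] [-3.14056380e+00  3.54684632e-04  1.76625681e+00]
tip proj [[277.49020218 209.19224093]]
t 9.1667 move [ 0.9  0.4 -1.6] roll after 0.0013
```

View pics/c3.png

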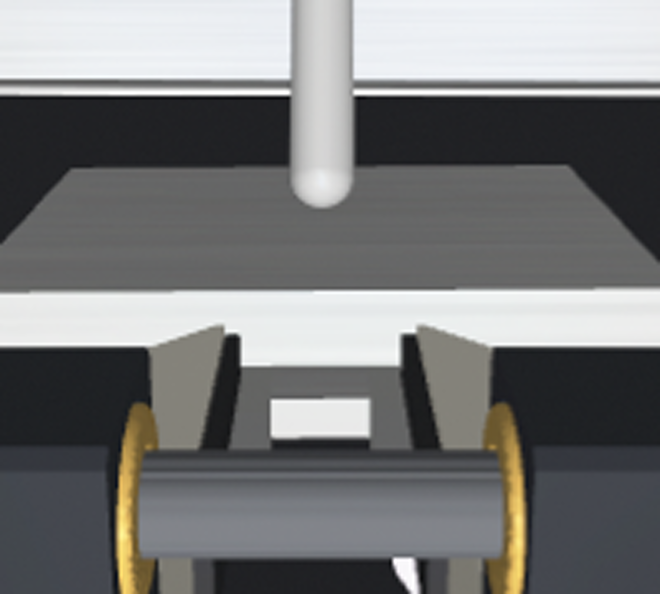

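Emit:
step_arm(
  commands=[
    {"translation":[0,0.3,-1.5],"roll":0.001},
    {"translation":[12,0,0],"roll":0},
    {"translation":[12,0,0],"roll":0},
    {"translation":[11,0,0],"roll":0},
    {"translation":[5.3,0,2.5],"roll":0},
    {"translation":[5.3,0,3],"roll":0},
    {"translation":[5.3,0,3],"roll":0},
    {"translation":[5.3,0,3],"roll":0},
    {"translation":[0,0,0],"roll":0},
    {"translation":[0,0,0],"roll":0},
  ],
)

```text
time: 10.05
tool_pos: [0.5282, 0.2064, 0.2226]
tool_rot: [-3.141, 0.0, 1.764]
contact_force: [-0.0, -0.2, -2.0]
opening: 0.0236
grip_force: 30.0
```

Emit:
step_arm(
  commands=[
    {"translation":[8,0,0],"roll":0},
    {"translation":[8,0,0],"roll":0},
    {"translation":[8,0,0],"roll":0},
    {"translation":[6,0,0],"roll":0},
    {"translation":[0,0,0],"roll":0},
    {"translation":[0,0,0],"roll":0},
  ],
)

```text
time: 10.55
tool_pos: [0.5225, 0.2363, 0.223]
tool_rot: [3.142, 0.0, 1.765]
contact_force: [0.2, -0.4, -2.6]
opening: 0.0239
grip_force: 30.0
```

Emit:
step_arm(
  commands=[
    {"translation":[5,0,0],"roll":0},
    {"translation":[3,0,0],"roll":0},
    {"translation":[2,0,0],"roll":0},
    {"translation":[0,0,0],"roll":0},
  ],
)

```text
time: 10.88
tool_pos: [0.5208, 0.2453, 0.223]
tool_rot: [3.142, 0.001, 1.764]
contact_force: [0.1, -1.0, -0.5]
opening: 0.0237
grip_force: 30.6
```

Emit:
step_arm(
  commands=[
    {"translation":[1,0,0],"roll":0},
    {"translation":[1,0,0],"roll":0},
    {"translation":[0,0,0],"roll":0},
  ],
)

```text
time: 11.13
tool_pos: [0.5208, 0.2458, 0.223]
tool_rot: [-3.142, 0.003, 1.763]
contact_force: [0.8, -7.2, -1.0]
opening: 0.0235
grip_force: 33.2
```

Emit:
step_arm(
  commands=[
    {"translation":[-2,0,2],"roll":0},
    {"translation":[0,0,3],"roll":0},
    {"translation":[0,0,1],"roll":0},
    {"translation":[0,0,0],"roll":0},
  ],
)

```text
time: 11.47
tool_pos: [0.5207, 0.2454, 0.2166]
tool_rot: [-3.141, 0.0, 1.764]
contact_force: [0.3, -2.3, -3.3]
opening: 0.0237
grip_force: 31.4
```

Emit:
step_arm(
  commands=[
    {"translation":[0,0,1],"roll":0},
    {"translation":[0,0,0],"roll":0},
    {"translation":[0,0,0],"roll":0},
  ],
)

```text
time: 11.72
tool_pos: [0.5208, 0.2454, 0.216]
tool_rot: [3.142, 0.0, 1.764]
contact_force: [0.6, -3.7, -2.3]
opening: 0.0233
grip_force: 31.7
```

Emit:
step_arm(
  commands=[
    {"translation":[-2,0,1],"roll":0},
    {"translation":[0,0,0],"roll":0},
    {"translation":[0,0,0],"roll":0},
  ],
)

```text
time: 11.97
tool_pos: [0.5212, 0.244, 0.2153]
tool_rot: [3.141, -0.001, 1.764]
contact_force: [-0.1, -0.6, 0.9]
opening: 0.0238
grip_force: 30.0
```

Emit:
step_arm(
  commands=[
    {"translation":[0,0,0],"roll":0},
    {"translation":[0,0,0],"roll":0},
    {"translation":[0,0,0],"roll":0},
    {"translation":[0,0,0],"roll":0},
  ],
  fingers=0.5,
)

```text
time: 12.3
tool_pos: [0.5211, 0.2437, 0.2149]
tool_rot: [3.142, -0.0, 1.764]
contact_force: [-0.6, -0.7, -0.4]
opening: 0.0438
grip_force: 0.0
```

Emit:
step_arm(
  commands=[
    {"translation":[-11,0,0],"roll":0},
    {"translation":[-12,0,-1],"roll":0},
    {"translation":[0,0,-1],"roll":0},
  ],
)

```text
time: 12.55
tool_pos: [0.526, 0.2186, 0.217]
tool_rot: [-3.141, 0.001, 1.762]
contact_force: [0.2, -0.3, -0.3]
opening: 0.0455
grip_force: 0.0
```

Emit:
step_arm(
  commands=[
    {"translation":[0,0,0],"roll":0},
    {"translation":[0,0,0],"roll":0},
    {"translation":[0,0,0],"roll":0},
    {"translation":[0,0,0],"roll":0},
    {"translation":[0,0,0],"roll":0},
  ],
  fingers=0.17,
)

```text
time: 12.97
tool_pos: [0.5254, 0.2213, 0.2169]
tool_rot: [-3.142, -0.0, 1.764]
contact_force: [0.4, -0.2, 0.9]
opening: 0.0182
grip_force: 0.0
```

Run:
```python
from h import *
s=observe();print(s['tool_pos'],s['tool_rot'],s['opening'])
im=shot('wrist');a=cv2.resize(im[100:330,150:410,::-1],(400,354))
b=shot('side');b=cv2.resize(b[95:185,130:235,::-1],(400,343));h=343
cv2.imwrite('pics/c4.png',np.hstack([a[:h],b]))
```

```text
[0.52541851 0.22127212 0.21693347] [-3.14156909e+00 -1.46477022e-04  1.76417598e+00] 0.01822963633459117
```

View pics/c4.png

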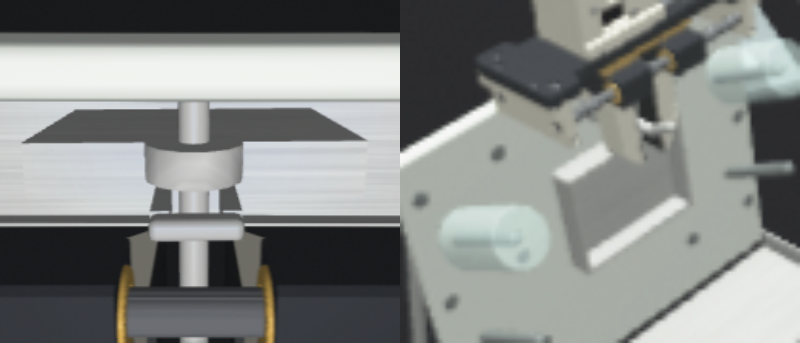

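Emit:
step_arm(
  commands=[
    {"translation":[3,0,0],"roll":0},
    {"translation":[4,0,0],"roll":0},
    {"translation":[3,0,0],"roll":0},
    {"translation":[2,0,0],"roll":0},
    {"translation":[1.5,0,0],"roll":0},
    {"translation":[1,0,0],"roll":0},
    {"translation":[0,0,0],"roll":0},
  ],
  fingers=0.15,
)

```text
time: 13.65
tool_pos: [0.5227, 0.2356, 0.217]
tool_rot: [3.142, -0.0, 1.764]
contact_force: [1.0, 0.3, 0.3]
opening: 0.0137
grip_force: 0.0
```

Emit:
step_arm(
  commands=[
    {"translation":[1,0,0],"roll":0},
    {"translation":[1,0,0],"roll":0},
    {"translation":[0,0,0],"roll":0},
  ],
)

```text
time: 13.9
tool_pos: [0.5223, 0.2373, 0.217]
tool_rot: [3.142, -0.0, 1.764]
contact_force: [0.8, -0.1, -0.0]
opening: 0.0139
grip_force: 0.1
```

Emit:
step_arm(
  commands=[
    {"translation":[1,0,0],"roll":0},
    {"translation":[1,0,0],"roll":0},
    {"translation":[0,0,0],"roll":0},
  ],
)

```text
time: 14.15
tool_pos: [0.5222, 0.2379, 0.217]
tool_rot: [-3.141, 0.002, 1.763]
contact_force: [1.6, -6.8, 1.2]
opening: 0.0139
grip_force: 3.1
```

Emit:
step_arm(
  commands=[
    {"translation":[0.7,0,0],"roll":0},
    {"translation":[0,0,0],"roll":0},
  ],
)

```text
time: 14.32
tool_pos: [0.5222, 0.238, 0.217]
tool_rot: [-3.141, 0.003, 1.763]
contact_force: [0.8, -8.5, 1.0]
opening: 0.0136
grip_force: 4.4
```

Emit:
step_arm(
  commands=[
    {"translation":[0.7,0,0],"roll":0},
    {"translation":[0,0,0],"roll":0},
  ],
)

```text
time: 14.48
tool_pos: [0.5222, 0.238, 0.217]
tool_rot: [-3.141, 0.005, 1.763]
contact_force: [1.3, -11.2, 1.7]
opening: 0.0137
grip_force: 5.6
```

Emit:
step_arm(
  commands=[
    {"translation":[-1.4,0,0],"roll":0},
    {"translation":[0,0,0],"roll":0},
    {"translation":[0,0,0],"roll":0},
    {"translation":[0,0,0],"roll":0},
    {"translation":[0,0,0],"roll":0},
    {"translation":[0,0,0],"roll":0},
  ],
)

```text
time: 14.98
tool_pos: [0.5222, 0.238, 0.217]
tool_rot: [-3.141, 0.002, 1.763]
contact_force: [1.7, -6.7, 0.6]
opening: 0.0139
grip_force: 3.4
```

Emit:
step_arm(
  commands=[
    {"translation":[-8,0,0],"roll":0},
    {"translation":[-14,0,0],"roll":0},
    {"translation":[-20,0,0],"roll":0},
    {"translation":[-26,0,0],"roll":0},
    {"translation":[-28,0,-10],"roll":0},
    {"translation":[-30,0,-10],"roll":0},
    {"translation":[0,0,0],"roll":0},
  ],
)

```text
time: 15.57
tool_pos: [0.548, 0.1105, 0.2388]
tool_rot: [3.138, 0.002, 1.76]
contact_force: [0.5, 0.7, 0.2]
opening: 0.0137
grip_force: 0.0
```

Run:
```python
from h import *
x=np.array([np.cos(1.864),np.sin(1.864)])
go(np.r_[np.array([.5637,-.2406])-.003*x,.15],1.864)
b=shot('side','s2.png')
```

```text
t 15.5667 move [-350.6  -50.5   89.4] roll after -0.1043
```

Emit:
step_arm(
  commands=[
    {"translation":[-20,-3,0],"roll":0},
    {"translation":[-29,-4.2,0],"roll":0},
    {"translation":[-29,-4.2,0],"roll":0},
    {"translation":[-29,-4.2,0],"roll":0},
    {"translation":[-29,-4.2,0],"roll":0},
    {"translation":[-29,-4.2,0],"roll":0},
    {"translation":[-29,-4.2,0],"roll":0},
    {"translation":[-29,-4.2,0],"roll":0},
    {"translation":[-29,-4.2,0],"roll":0},
    {"translation":[-29,-4.2,0],"roll":0},
    {"translation":[-29,-4.2,15],"roll":0},
    {"translation":[-29,-4.2,25],"roll":0},
    {"translation":[-12,-2,25],"roll":-0.104},
    {"translation":[0,0,20],"roll":0},
    {"translation":[0,0,0],"roll":0},
    {"translation":[0,0,0],"roll":0},
  ],
  fingers=0.6,
)

```text
time: 16.95
tool_pos: [0.5627, -0.2379, 0.1509]
tool_rot: [-3.14, -0.003, 1.867]
contact_force: [0.3, 0.2, 1.4]
opening: 0.0549
grip_force: 0.0
```

Run:
```python
from h import *
x=np.array([np.cos(1.864),np.sin(1.864)])
s=observe();print(s['tool_pos'],s['opening'])
go(np.r_[np.array([.5637,-.2406])-.003*x,.084],1.864,s)
```

```text
[ 0.56273861 -0.23791356  0.15094794] 0.0548862113711146
t 16.95 move [-6.   0.2 66.9] roll after 0.0034
```

Emit:
step_arm(
  commands=[
    {"translation":[-5,0,15],"roll":0.003},
    {"translation":[0,0,25],"roll":0},
    {"translation":[0,0,20],"roll":0},
    {"translation":[0,0,6],"roll":0},
    {"translation":[0,0,0],"roll":0},
    {"translation":[0,0,0],"roll":0},
  ],
)

```text
time: 17.45
tool_pos: [0.5657, -0.2434, 0.0877]
tool_rot: [3.14, 0.001, 1.865]
contact_force: [0.7, -0.5, 0.7]
opening: 0.0547
grip_force: 0.0
```

Run:
```python
from h import *
x=np.array([np.cos(1.864),np.sin(1.864)])
s=observe();print(s['tool_pos'],s['tool_rot'])
go(np.r_[np.array([.5637,-.2406])-.003*x,.084],1.864,s)
```

```text
[ 0.56567695 -0.24339376  0.0876567 ] [3.13989187e+00 1.47619600e-03 1.86541653e+00]
t 17.45 move [ 0.3 -1.1  3.7] roll after 0.0014
```

Emit:
step_arm(
  commands=[
    {"translation":[0,-0.8,3.5],"roll":0},
    {"translation":[0,0,0],"roll":0},
    {"translation":[0,0,0],"roll":0},
    {"translation":[0,0,0],"roll":0},
    {"translation":[0,0,0],"roll":0},
    {"translation":[0,0,0],"roll":0},
    {"translation":[0,0,0],"roll":0},
    {"translation":[0,0,0],"roll":0},
    {"translation":[0,0,0],"roll":0},
  ],
  fingers=0,
)

```text
time: 18.2
tool_pos: [0.5641, -0.244, 0.0829]
tool_rot: [3.141, 0.001, 1.865]
contact_force: [-0.5, -0.4, 4.0]
opening: 0.0277
grip_force: 30.0
```

Emit:
step_arm(
  commands=[
    {"translation":[0,0,-10],"roll":0},
    {"translation":[0,0,-25],"roll":0},
    {"translation":[0,0,-30],"roll":0},
    {"translation":[0,0,-30],"roll":0},
    {"translation":[0,0,-30],"roll":0},
    {"translation":[0,0,-25],"roll":0},
    {"translation":[0,0,0],"roll":0},
  ],
)

```text
time: 18.78
tool_pos: [0.5658, -0.2448, 0.2386]
tool_rot: [3.135, 0.007, 1.865]
contact_force: [1.2, 0.5, -1.1]
opening: 0.0278
grip_force: 30.0
```

Run:
```python
from h import *
go([.5321+.193*.038,.1856-.981*.038,.234],1.765)
```

```text
t 18.7833 move [383.9  88.7   2.5] roll after 0.0999
```

Emit:
step_arm(
  commands=[
    {"translation":[15,3.5,0],"roll":0},
    {"translation":[28,6.5,0],"roll":0},
    {"translation":[28,6.5,0],"roll":0},
    {"translation":[28,6.5,0],"roll":0},
    {"translation":[28,6.5,0],"roll":0},
    {"translation":[28,6.5,0],"roll":0},
    {"translation":[28,6.5,0],"roll":0},
    {"translation":[28,6.5,0],"roll":0},
    {"translation":[28,6.5,0],"roll":0},
    {"translation":[28,6.5,0],"roll":0},
    {"translation":[28,6.5,0],"roll":0},
    {"translation":[28,6.5,0],"roll":0},
    {"translation":[28,6.5,0],"roll":0},
    {"translation":[28,6.5,0],"roll":0},
    {"translation":[5,0.7,0],"roll":0.1},
    {"translation":[0,0,0],"roll":0},
    {"translation":[0,0,0],"roll":0},
    {"translation":[0,0,0],"roll":0},
  ],
)

```text
time: 20.28
tool_pos: [0.537, 0.1489, 0.2316]
tool_rot: [-3.14, 0.0, 1.767]
contact_force: [0.4, -0.1, -2.1]
opening: 0.0278
grip_force: 30.0
```

Run:
```python
from h import *
s=observe();print(s['tool_pos'],s['tool_rot'])
im=shot('wrist','w5.png');a=cv2.resize(im[100:330,150:410,::-1],(400,354))
b=shot('side');b=cv2.resize(b[95:185,130:235,::-1],(400,343));h=343
cv2.imwrite('pics/c5.png',np.hstack([a[:h],b]))
go([.5321+.193*.038,.1856-.981*.038,.233],1.765)
```

```text
[0.5369596  0.14890618 0.23159105] [-3.13975414e+00  1.14974483e-04  1.76682548e+00]
t 20.3833 move [-0.6  2.  -1. ] roll after -0.0
```

View pics/c5.png

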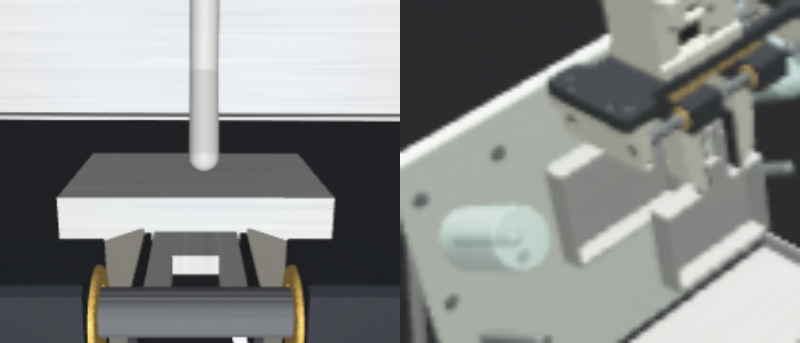

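Emit:
step_arm(
  commands=[
    {"translation":[0,2.1,-1.3],"roll":0.001},
    {"translation":[11,0,0],"roll":0},
    {"translation":[12,0,0],"roll":0},
    {"translation":[11,0,0],"roll":0},
    {"translation":[5.3,0,2.5],"roll":0},
    {"translation":[5.3,0,3],"roll":0},
    {"translation":[5.3,0,3],"roll":0},
    {"translation":[5.3,0,3],"roll":0},
    {"translation":[5,0,2],"roll":0},
    {"translation":[0,0,2.5],"roll":0},
    {"translation":[0,0,0],"roll":0},
    {"translation":[0,0,0],"roll":0},
  ],
)

```text
time: 21.38
tool_pos: [0.5281, 0.2087, 0.2176]
tool_rot: [-3.141, 0.0, 1.764]
contact_force: [1.1, -0.3, -2.2]
opening: 0.0276
grip_force: 30.0
```

Emit:
step_arm(
  commands=[
    {"translation":[6,0.3,1],"roll":0},
    {"translation":[6,0,0],"roll":0},
    {"translation":[4,0,0],"roll":0},
    {"translation":[3,0,0],"roll":0},
    {"translation":[0,0,0],"roll":0},
  ],
)

```text
time: 21.8
tool_pos: [0.5245, 0.2284, 0.2168]
tool_rot: [3.141, -0.0, 1.765]
contact_force: [0.1, 0.7, -1.8]
opening: 0.0277
grip_force: 30.0
```

Emit:
step_arm(
  commands=[
    {"translation":[3,0,0],"roll":0},
    {"translation":[3,0,0],"roll":0},
    {"translation":[2,0,0],"roll":0},
    {"translation":[0,0,0],"roll":0},
  ],
)

```text
time: 22.13
tool_pos: [0.5231, 0.2359, 0.2168]
tool_rot: [3.142, -0.0, 1.764]
contact_force: [0.2, 0.1, -2.6]
opening: 0.0279
grip_force: 30.0
```

Emit:
step_arm(
  commands=[
    {"translation":[1.5,0,0],"roll":0},
    {"translation":[1.5,0,0],"roll":0},
    {"translation":[0,0,0],"roll":0},
  ],
)

```text
time: 22.38
tool_pos: [0.5225, 0.2386, 0.2168]
tool_rot: [3.142, -0.0, 1.764]
contact_force: [-0.1, -0.1, -2.2]
opening: 0.0278
grip_force: 30.0
```

Emit:
step_arm(
  commands=[
    {"translation":[1,0,0],"roll":0},
    {"translation":[0.7,0,0],"roll":0},
    {"translation":[0,0,0],"roll":0},
  ],
)

```text
time: 22.63
tool_pos: [0.5222, 0.2402, 0.2168]
tool_rot: [3.142, -0.0, 1.764]
contact_force: [-1.1, 0.5, -2.6]
opening: 0.0274
grip_force: 30.0
```

Emit:
step_arm(
  commands=[
    {"translation":[0.7,0,0],"roll":0},
    {"translation":[0,0,0],"roll":0},
  ],
)

```text
time: 22.8
tool_pos: [0.5221, 0.2408, 0.2168]
tool_rot: [3.142, -0.0, 1.764]
contact_force: [0.1, 0.8, -2.2]
opening: 0.0278
grip_force: 30.0
```

Emit:
step_arm(
  commands=[
    {"translation":[0.5,0,0],"roll":0},
    {"translation":[0,0,0],"roll":0},
  ],
)

```text
time: 22.97
tool_pos: [0.522, 0.2413, 0.2168]
tool_rot: [3.141, -0.0, 1.764]
contact_force: [0.3, -0.7, -2.6]
opening: 0.0279
grip_force: 30.0
```

Emit:
step_arm(
  commands=[
    {"translation":[0.7,0,0],"roll":0},
    {"translation":[0,0,0],"roll":0},
  ],
)

```text
time: 23.13
tool_pos: [0.5219, 0.2421, 0.2168]
tool_rot: [3.142, -0.0, 1.764]
contact_force: [-0.4, -0.8, -2.9]
opening: 0.028
grip_force: 30.0
```

Emit:
step_arm(
  commands=[
    {"translation":[0.7,0,0],"roll":0},
    {"translation":[0,0,0],"roll":0},
  ],
)

```text
time: 23.3
tool_pos: [0.5217, 0.2428, 0.2168]
tool_rot: [3.142, -0.0, 1.764]
contact_force: [0.7, 0.4, -1.6]
opening: 0.0278
grip_force: 30.0
```

Emit:
step_arm(
  commands=[
    {"translation":[0.5,0,0],"roll":0},
    {"translation":[0,0,0],"roll":0},
  ],
)

```text
time: 23.47
tool_pos: [0.5217, 0.2431, 0.2168]
tool_rot: [3.142, 0.0, 1.764]
contact_force: [-0.6, -0.4, -1.6]
opening: 0.0278
grip_force: 30.0
```

Emit:
step_arm(
  commands=[
    {"translation":[0.7,0,0],"roll":0},
    {"translation":[0,0,0],"roll":0},
  ],
)

```text
time: 23.63
tool_pos: [0.5216, 0.2432, 0.2168]
tool_rot: [-3.141, 0.001, 1.764]
contact_force: [0.3, -4.5, -1.9]
opening: 0.0276
grip_force: 30.0
```

Emit:
step_arm(
  commands=[
    {"translation":[0.7,0,0],"roll":0},
    {"translation":[0,0,0],"roll":0},
  ],
)

```text
time: 23.8
tool_pos: [0.5216, 0.2432, 0.2168]
tool_rot: [-3.141, 0.002, 1.763]
contact_force: [0.6, -6.5, -1.0]
opening: 0.0276
grip_force: 30.0
```

Emit:
step_arm(
  commands=[
    {"translation":[0.5,0,0],"roll":0},
    {"translation":[0,0,0],"roll":0},
  ],
)

```text
time: 23.97
tool_pos: [0.5217, 0.2432, 0.2168]
tool_rot: [-3.141, 0.003, 1.763]
contact_force: [0.4, -8.4, -0.5]
opening: 0.0277
grip_force: 30.0
```

Emit:
step_arm(
  commands=[
    {"translation":[-0.8,0,0],"roll":0},
    {"translation":[0,0,0],"roll":0},
    {"translation":[0,0,0],"roll":0},
    {"translation":[0,0,0],"roll":0},
    {"translation":[0,0,0],"roll":0},
    {"translation":[-0.9,0,1],"roll":0},
    {"translation":[0,0,1],"roll":0},
    {"translation":[0,0,0],"roll":0},
  ],
)

```text
time: 24.63
tool_pos: [0.5218, 0.2432, 0.2148]
tool_rot: [3.141, 0.0, 1.764]
contact_force: [1.6, -2.0, -1.2]
opening: 0.028
grip_force: 30.0
```

Emit:
step_arm(
  commands=[
    {"translation":[0,0,0.7],"roll":0},
    {"translation":[0,0,0],"roll":0},
    {"translation":[0,0,0],"roll":0},
  ],
)

```text
time: 24.88
tool_pos: [0.5219, 0.2432, 0.2146]
tool_rot: [3.141, 0.0, 1.764]
contact_force: [0.5, -5.5, 3.4]
opening: 0.0278
grip_force: 30.0
```

Emit:
step_arm(
  commands=[
    {"translation":[0,0,0],"roll":0},
    {"translation":[0,0,0],"roll":0},
    {"translation":[0,0,0],"roll":0},
    {"translation":[0,0,0],"roll":0},
  ],
  fingers=0.55,
)

```text
time: 25.22
tool_pos: [0.5214, 0.2438, 0.2138]
tool_rot: [-3.141, -0.001, 1.764]
contact_force: [-0.7, -0.1, -0.8]
opening: 0.0484
grip_force: 0.0
```

Emit:
step_arm(
  commands=[
    {"translation":[-10,0,0],"roll":0},
    {"translation":[-15,0,0],"roll":0},
    {"translation":[-2,0,0],"roll":0},
    {"translation":[0,0,0],"roll":0},
  ],
)

```text
time: 25.55
tool_pos: [0.527, 0.2159, 0.214]
tool_rot: [-3.142, -0.0, 1.762]
contact_force: [-0.7, 0.8, 0.2]
opening: 0.0503
grip_force: 0.0
```

Emit:
step_arm(
  commands=[
    {"translation":[0,0,0],"roll":0},
    {"translation":[0,0,0],"roll":0},
    {"translation":[0,0,0],"roll":0},
    {"translation":[0,0,0],"roll":0},
    {"translation":[0,0,0],"roll":0},
    {"translation":[0,0,0],"roll":0},
  ],
  fingers=0.16,
)

```text
time: 26.05
tool_pos: [0.5267, 0.2171, 0.2141]
tool_rot: [3.142, -0.0, 1.764]
contact_force: [0.0, 0.1, 0.3]
opening: 0.0166
grip_force: 0.0
```

Run:
```python
from h import *
s=observe();print(s['time'],s['tool_pos'],s['opening'])
im=shot('wrist');a=cv2.resize(im[100:330,150:410,::-1],(400,354))
b=shot('side');b=cv2.resize(b[95:185,130:235,::-1],(400,343));h=343
cv2.imwrite('pics/c6.png',np.hstack([a[:h],b]))
```

```text
26.05 [0.52674288 0.21708592 0.21406288] 0.01664677384801724
```

View pics/c6.png

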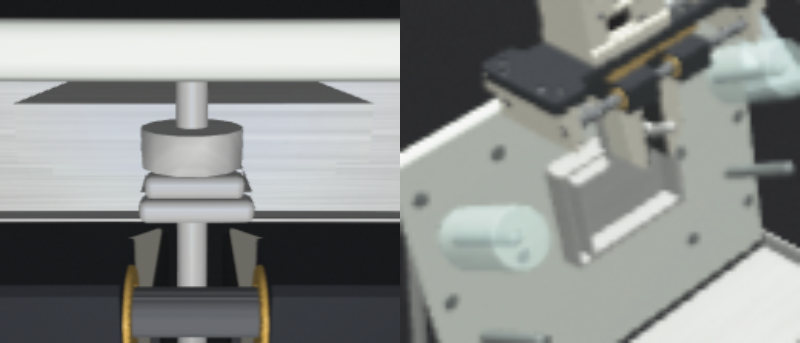

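Emit:
step_arm(
  commands=[
    {"translation":[6,0,0],"roll":0},
    {"translation":[5,0,0],"roll":0},
    {"translation":[2,0,0],"roll":0},
    {"translation":[1,0,0],"roll":0},
    {"translation":[0.7,0,0],"roll":0},
    {"translation":[0,0,0],"roll":0},
  ],
)

```text
time: 26.65
tool_pos: [0.5239, 0.2315, 0.214]
tool_rot: [3.142, 0.0, 1.764]
contact_force: [0.5, 0.2, -0.0]
opening: 0.0146
grip_force: 0.0
```

Emit:
step_arm(
  commands=[
    {"translation":[0.7,0,0],"roll":0},
    {"translation":[0,0,0],"roll":0},
  ],
)

```text
time: 26.82
tool_pos: [0.5239, 0.2319, 0.2141]
tool_rot: [3.142, -0.0, 1.764]
contact_force: [-0.0, -0.5, -0.6]
opening: 0.0146
grip_force: 0.0
```

Emit:
step_arm(
  commands=[
    {"translation":[0.7,0,0],"roll":0},
    {"translation":[0,0,0],"roll":0},
  ],
)

```text
time: 26.98
tool_pos: [0.5239, 0.2321, 0.2141]
tool_rot: [3.142, 0.001, 1.764]
contact_force: [0.7, -2.7, 1.2]
opening: 0.0147
grip_force: 1.4
```

Emit:
step_arm(
  commands=[
    {"translation":[0.8,0,0],"roll":0},
    {"translation":[0,0,0],"roll":0},
    {"translation":[0,0,0],"roll":0},
    {"translation":[0,0,0],"roll":0},
    {"translation":[0,0,0],"roll":0},
  ],
)

```text
time: 27.4
tool_pos: [0.5238, 0.2321, 0.2141]
tool_rot: [-3.141, 0.002, 1.763]
contact_force: [0.8, -6.1, 0.8]
opening: 0.0143
grip_force: 3.0
```

Emit:
step_arm(
  commands=[
    {"translation":[-6,0,0],"roll":0},
    {"translation":[-12,0,0],"roll":0},
    {"translation":[-18,0,0],"roll":0},
    {"translation":[-24,0,0],"roll":0},
    {"translation":[-28,0,0],"roll":0},
    {"translation":[-28,0,-12],"roll":0},
    {"translation":[0,0,-12],"roll":0},
    {"translation":[0,0,0],"roll":0},
  ],
)

```text
time: 28.07
tool_pos: [0.5472, 0.1177, 0.2403]
tool_rot: [3.137, 0.0, 1.761]
contact_force: [0.9, 0.4, 0.3]
opening: 0.0148
grip_force: 0.0
```

Run:
```python
from h import *
x=np.array([np.cos(1.85),np.sin(1.85)])
go(np.r_[np.array([.5741,-.292])-.003*x,.14],1.85)
```

```text
t 28.0667 move [-410.3  -51.1  100.1] roll after -0.0892
```

Emit:
step_arm(
  commands=[
    {"translation":[-16,-2,0],"roll":0},
    {"translation":[-29,-3.6,0],"roll":0},
    {"translation":[-29,-3.6,0],"roll":0},
    {"translation":[-29,-3.6,0],"roll":0},
    {"translation":[-29,-3.6,0],"roll":0},
    {"translation":[-29,-3.6,0],"roll":0},
    {"translation":[-29,-3.6,0],"roll":0},
    {"translation":[-29,-3.6,0],"roll":0},
    {"translation":[-29,-3.6,0],"roll":0},
    {"translation":[-29,-3.6,0],"roll":0},
    {"translation":[-29,-3.6,0],"roll":0},
    {"translation":[-29,-3.6,0],"roll":0},
    {"translation":[-29,-3.6,0],"roll":0},
    {"translation":[-29,-3.6,0],"roll":0},
    {"translation":[-16,-2,25],"roll":-0.089},
    {"translation":[0,0,30],"roll":0},
    {"translation":[0,0,25],"roll":0},
    {"translation":[0,0,15],"roll":0},
    {"translation":[0,0,0],"roll":0},
    {"translation":[0,0,0],"roll":0},
  ],
  fingers=0.6,
)

```text
time: 29.73
tool_pos: [0.5742, -0.291, 0.1422]
tool_rot: [-3.141, -0.002, 1.853]
contact_force: [0.8, 0.6, 0.6]
opening: 0.0552
grip_force: 0.0
```

Run:
```python
from h import *
x=np.array([np.cos(1.85),np.sin(1.85)])
go(np.r_[np.array([.5741,-.292])-.003*x,.075],1.85)
```

```text
t 29.7333 move [-4.1 -0.3 67.1] roll after 0.0033
```

Emit:
step_arm(
  commands=[
    {"translation":[-4,-0.3,12],"roll":0.003},
    {"translation":[0,0,25],"roll":0},
    {"translation":[0,0,20],"roll":0},
    {"translation":[0,0,9],"roll":0},
    {"translation":[0,0,0],"roll":0},
    {"translation":[0,0,0],"roll":0},
    {"translation":[0,0,0],"roll":0},
  ],
)

```text
time: 30.32
tool_pos: [0.5762, -0.2961, 0.0787]
tool_rot: [3.14, 0.002, 1.85]
contact_force: [0.6, 0.4, -0.2]
opening: 0.055
grip_force: 0.0
```

Run:
```python
from h import *
x=np.array([np.cos(1.85),np.sin(1.85)])
go(np.r_[np.array([.5741,-.292])-.003*x,.075],1.85)
```

```text
t 30.3167 move [ 1.5 -0.9  3.7] roll after -0.0
```

Emit:
step_arm(
  commands=[
    {"translation":[1,-0.8,3.5],"roll":0},
    {"translation":[0,0,0],"roll":0},
    {"translation":[0,0,0],"roll":0},
    {"translation":[0,0,0],"roll":0},
    {"translation":[0,0,0],"roll":0},
    {"translation":[0,0,0],"roll":0},
    {"translation":[0,0,0],"roll":0},
    {"translation":[0,0,0],"roll":0},
  ],
  fingers=0,
)

```text
time: 30.98
tool_pos: [0.5743, -0.2949, 0.0739]
tool_rot: [3.141, 0.0, 1.85]
contact_force: [-0.6, 0.2, 3.1]
opening: 0.0316
grip_force: 30.0
```

Emit:
step_arm(
  commands=[
    {"translation":[0,0,-10],"roll":0},
    {"translation":[0,0,-25],"roll":0},
    {"translation":[0,0,-30],"roll":0},
    {"translation":[0,0,-30],"roll":0},
    {"translation":[0,0,-30],"roll":0},
    {"translation":[0,0,-30],"roll":0},
    {"translation":[0,0,0],"roll":0},
    {"translation":[0,0,0],"roll":0},
  ],
)

```text
time: 31.65
tool_pos: [0.5747, -0.2951, 0.2307]
tool_rot: [3.139, 0.003, 1.85]
contact_force: [-0.0, -1.0, -2.2]
opening: 0.0315
grip_force: 30.0
```

Run:
```python
from h import *
go([.5321+.193*.038,.1856-.981*.038,.233],1.765)
```

```text
t 31.65 move [436.   88.2  -3.3] roll after 0.0848
```

Emit:
step_arm(
  commands=[
    {"translation":[14,3,-1],"roll":0},
    {"translation":[28,5.7,0],"roll":0},
    {"translation":[28,5.7,0],"roll":0},
    {"translation":[28,5.7,0],"roll":0},
    {"translation":[28,5.7,0],"roll":0},
    {"translation":[28,5.7,0],"roll":0},
    {"translation":[28,5.7,0],"roll":0},
    {"translation":[28,5.7,0],"roll":0},
    {"translation":[28,5.7,0],"roll":0},
    {"translation":[28,5.7,0],"roll":0},
    {"translation":[28,5.7,0],"roll":0},
    {"translation":[28,5.7,0],"roll":0},
    {"translation":[28,5.7,0],"roll":0},
    {"translation":[28,5.7,0],"roll":0},
    {"translation":[28,5.7,0],"roll":0},
    {"translation":[28,5.7,0],"roll":0},
    {"translation":[1,0,0],"roll":0.085},
    {"translation":[0,0,0],"roll":0},
    {"translation":[0,0,0],"roll":0},
    {"translation":[0,0,0],"roll":0},
  ],
)

```text
time: 33.32
tool_pos: [0.5388, 0.1473, 0.2286]
tool_rot: [-3.139, -0.0, 1.766]
contact_force: [-1.2, -0.5, -2.0]
opening: 0.0314
grip_force: 30.0
```

Run:
```python
from h import *
go([.5321+.193*.038,.1856-.981*.038,.232],1.765)
im=shot('wrist')[:,:,::-1];a=cv2.resize(im[150:330,180:380],(660,594),interpolation=cv2.INTER_CUBIC)
cv2.imwrite('pics/c7.png',a)
```

```text
t 33.3167 move [ 0.9  0.8 -3.4] roll after 0.0013
```

View pics/c7.png

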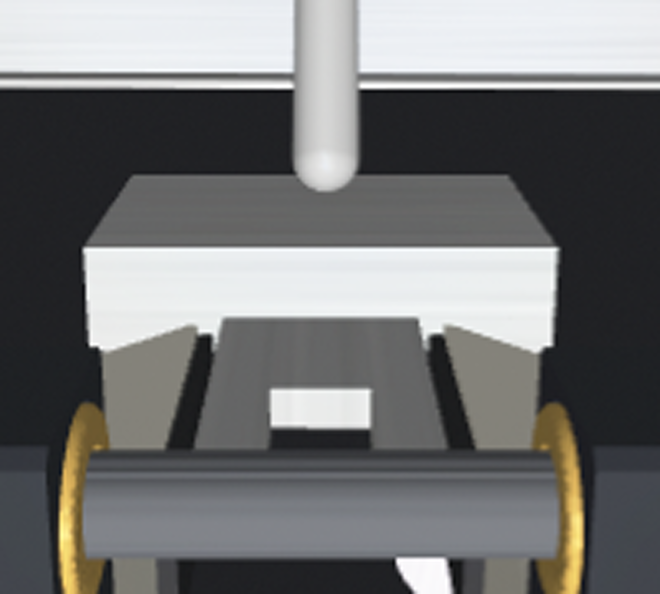

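Emit:
step_arm(
  commands=[
    {"translation":[0,0.8,-3.4],"roll":0.001},
    {"translation":[12,0,0],"roll":0},
    {"translation":[12,0,0],"roll":0},
    {"translation":[12,0,0],"roll":0},
    {"translation":[5.3,0,2.5],"roll":0},
    {"translation":[5.3,0,3],"roll":0},
    {"translation":[5.3,0,3],"roll":0},
    {"translation":[5.3,0,3],"roll":0},
    {"translation":[3,0,2],"roll":0},
    {"translation":[0,0,2.5],"roll":0},
    {"translation":[0,0,0],"roll":0},
    {"translation":[0,0,0],"roll":0},
  ],
)

```text
time: 34.37
tool_pos: [0.5287, 0.2068, 0.2168]
tool_rot: [-3.141, 0.0, 1.764]
contact_force: [-0.1, 0.2, -1.9]
opening: 0.0316
grip_force: 30.0
```

Emit:
step_arm(
  commands=[
    {"translation":[5,-0.3,1],"roll":0},
    {"translation":[5,0,0],"roll":0},
    {"translation":[4,0,0],"roll":0},
    {"translation":[3,0,0],"roll":0},
    {"translation":[0,0,0],"roll":0},
  ],
)

```text
time: 34.78
tool_pos: [0.525, 0.2244, 0.2161]
tool_rot: [3.141, -0.0, 1.765]
contact_force: [-0.5, -0.6, -1.7]
opening: 0.0319
grip_force: 30.0
```

Emit:
step_arm(
  commands=[
    {"translation":[3,0,0],"roll":0},
    {"translation":[3,0,0],"roll":0},
    {"translation":[3,0,0],"roll":0},
    {"translation":[0,0,0],"roll":0},
  ],
)

```text
time: 35.12
tool_pos: [0.5233, 0.2331, 0.216]
tool_rot: [3.142, -0.0, 1.764]
contact_force: [0.2, 0.8, -2.2]
opening: 0.0314
grip_force: 30.0
```

Emit:
step_arm(
  commands=[
    {"translation":[1.5,0,0],"roll":0},
    {"translation":[1,0,0],"roll":0},
    {"translation":[1,0,0],"roll":0},
    {"translation":[0,0,0],"roll":0},
  ],
)

```text
time: 35.45
tool_pos: [0.5227, 0.2361, 0.216]
tool_rot: [3.142, -0.0, 1.764]
contact_force: [-0.3, 0.4, -1.6]
opening: 0.0317
grip_force: 30.0
```

Emit:
step_arm(
  commands=[
    {"translation":[0.7,0,0],"roll":0},
    {"translation":[0,0,0],"roll":0},
  ],
)

```text
time: 35.62
tool_pos: [0.5226, 0.2367, 0.216]
tool_rot: [3.142, -0.0, 1.764]
contact_force: [-0.4, -0.3, -2.0]
opening: 0.0316
grip_force: 30.0
```

Emit:
step_arm(
  commands=[
    {"translation":[0.7,0,0],"roll":0},
    {"translation":[0,0,0],"roll":0},
  ],
)

```text
time: 35.78
tool_pos: [0.5225, 0.2373, 0.216]
tool_rot: [3.142, -0.0, 1.764]
contact_force: [-0.0, -0.2, -1.9]
opening: 0.0314
grip_force: 30.0
```

Emit:
step_arm(
  commands=[
    {"translation":[0.7,0,0],"roll":0},
    {"translation":[0,0,0],"roll":0},
  ],
)

```text
time: 35.95
tool_pos: [0.5224, 0.2375, 0.2159]
tool_rot: [-3.141, 0.001, 1.764]
contact_force: [0.8, -3.1, -0.6]
opening: 0.0317
grip_force: 30.0
```

Emit:
step_arm(
  commands=[
    {"translation":[0.7,0,0],"roll":0},
    {"translation":[0,0,0],"roll":0},
  ],
)

```text
time: 36.12
tool_pos: [0.5224, 0.2375, 0.216]
tool_rot: [-3.141, 0.002, 1.763]
contact_force: [0.4, -6.6, -1.1]
opening: 0.0316
grip_force: 30.0
```

Emit:
step_arm(
  commands=[
    {"translation":[0.6,0,0],"roll":0},
    {"translation":[0,0,0],"roll":0},
  ],
)

```text
time: 36.28
tool_pos: [0.5224, 0.2375, 0.216]
tool_rot: [-3.141, 0.003, 1.763]
contact_force: [0.8, -8.5, -0.6]
opening: 0.0318
grip_force: 30.0
```

Seated. Ease to ~5 N, hold, lower, release, and straddle-push once more.

Emit:
step_arm(
  commands=[
    {"translation":[-0.9,0,0],"roll":0},
    {"translation":[0,0,0],"roll":0},
    {"translation":[0,0,0],"roll":0},
    {"translation":[0,0,0],"roll":0},
    {"translation":[0,0,0],"roll":0},
    {"translation":[-0.8,0,1],"roll":0},
    {"translation":[0,0,0.8],"roll":0},
    {"translation":[0,0,0],"roll":0},
  ],
)

```text
time: 36.95
tool_pos: [0.5226, 0.2375, 0.2142]
tool_rot: [3.141, 0.0, 1.764]
contact_force: [0.9, -2.6, -1.2]
opening: 0.0314
grip_force: 30.0
```

Emit:
step_arm(
  commands=[
    {"translation":[0,0,0],"roll":0},
    {"translation":[0,0,0],"roll":0},
    {"translation":[0,0,0],"roll":0},
    {"translation":[0,0,0],"roll":0},
  ],
  fingers=0.6,
)

```text
time: 37.28
tool_pos: [0.5224, 0.238, 0.2143]
tool_rot: [3.141, -0.001, 1.764]
contact_force: [-0.8, 0.5, 0.2]
opening: 0.0523
grip_force: 0.0
```

Emit:
step_arm(
  commands=[
    {"translation":[-10,0,0],"roll":0},
    {"translation":[-15,0,0],"roll":0},
    {"translation":[-2,0,0],"roll":0},
    {"translation":[0,0,0],"roll":0},
  ],
)

```text
time: 37.62
tool_pos: [0.5279, 0.2102, 0.2143]
tool_rot: [3.141, -0.0, 1.762]
contact_force: [0.5, 0.6, 0.5]
opening: 0.0552
grip_force: 0.0
```

Emit:
step_arm(
  commands=[
    {"translation":[0,0,0],"roll":0},
    {"translation":[0,0,0],"roll":0},
    {"translation":[0,0,0],"roll":0},
    {"translation":[0,0,0],"roll":0},
    {"translation":[0,0,0],"roll":0},
    {"translation":[0,0,0],"roll":0},
    {"translation":[0,0,0],"roll":0},
  ],
  fingers=0.16,
)

```text
time: 38.2
tool_pos: [0.5276, 0.2113, 0.2142]
tool_rot: [3.142, -0.0, 1.764]
contact_force: [-0.4, -0.1, 0.0]
opening: 0.016
grip_force: 0.0
```

Emit:
step_arm(
  commands=[
    {"translation":[6,0,0],"roll":0},
    {"translation":[5,0,0],"roll":0},
    {"translation":[2,0,0],"roll":0},
    {"translation":[1,0,0],"roll":0},
    {"translation":[0.7,0,0],"roll":0},
    {"translation":[0,0,0],"roll":0},
  ],
)

```text
time: 38.7
tool_pos: [0.5247, 0.2257, 0.2141]
tool_rot: [3.142, -0.0, 1.764]
contact_force: [0.1, -0.8, 0.5]
opening: 0.0145
grip_force: 0.0
```

Emit:
step_arm(
  commands=[
    {"translation":[0.7,0,0],"roll":0},
    {"translation":[0.7,0,0],"roll":0},
    {"translation":[0,0,0],"roll":0},
  ],
)

```text
time: 38.95
tool_pos: [0.5247, 0.2262, 0.2142]
tool_rot: [-3.141, 0.001, 1.763]
contact_force: [1.6, -3.5, 0.4]
opening: 0.0145
grip_force: 2.0
```

Emit:
step_arm(
  commands=[
    {"translation":[0.5,0,0],"roll":0},
    {"translation":[0,0,0],"roll":0},
    {"translation":[0,0,0],"roll":0},
    {"translation":[0,0,0],"roll":0},
  ],
)

```text
time: 39.28
tool_pos: [0.5246, 0.2261, 0.2142]
tool_rot: [-3.141, 0.002, 1.763]
contact_force: [0.8, -6.4, 0.5]
opening: 0.0151
grip_force: 3.1
```

Emit:
step_arm(
  commands=[
    {"translation":[-6,0,0],"roll":0},
    {"translation":[-12,0,0],"roll":0},
    {"translation":[-18,0,0],"roll":0},
    {"translation":[-24,0,0],"roll":0},
    {"translation":[-28,0,0],"roll":0},
    {"translation":[-28,0,-15],"roll":0},
    {"translation":[0,0,-15],"roll":0},
    {"translation":[0,0,0],"roll":0},
    {"translation":[0,0,0],"roll":0},
  ],
)

```text
time: 40.03
tool_pos: [0.5471, 0.1131, 0.2446]
tool_rot: [3.14, -0.0, 1.763]
contact_force: [-0.1, 0.4, -1.0]
opening: 0.0145
grip_force: 0.0
```

Run:
```python
from h import *
im=shot('wrist');a=cv2.resize(im[0:240,140:420,::-1],(400,343))
b=shot('side');b=cv2.resize(b[95:185,130:235,::-1],(400,343))
cv2.imwrite('pics/c8.png',np.hstack([a,b]))
```

```text
(no output)
```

View pics/c8.png

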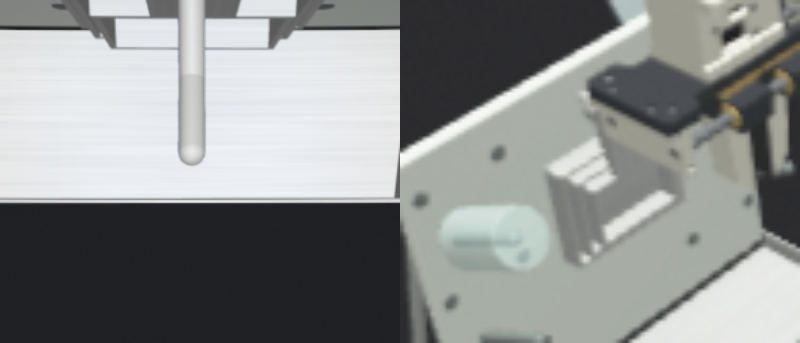

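All three hang nested on the hook, and the gripper is clear of them.

```bash
python3 -c "
from cell import *
print(hand_in())"
```

```text
the job is handed in; nothing more can be done
None
```

I hung the three pans nested on the hook in the order large, middle, small, let go of them and handed the job in at about 40 s; each was pressed home with 5–7 N, with brief peaks of about 11 N on the large pan and 8 N on the other two.

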